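Start the slide dryer and hold its sprung lid half open

TASK

Start the blue drying box's fan: press the green button fully down and let it spring up again; do not press the red stop button. Then lift the box's sprung lid by the black grip at its front and hold it open at 45 degrees (45 degrees up from shut) so the damp air can get out. Finish while the fingers are still holding the lid at that angle - let go and it falls shut - and leave everything else where it stands.

Things in the scene. Friction and masses are not known exactly. Their poses are not given: they have to be found in the camera images.
- dryer: Blue open-topped drying box, 140 (its x) x 170 (its y) x 75 mm high, 5 mm walls, fixed to the bench; two tissue cassettes lie inside. Origin: centre of its underside. Its -x side is the front (vent slots, lid grip), towards the robot; its +x side carries the lid's hinge. On each side face stands a quarter-circle of steel wire of 60 mm radius about the hinge line, 4 mm outside the wall, with a red tick at 45 degrees
- lid (a joint): Lid angle in rad: 0 shut and level, grows as the front edge rises, stop at 1.4; 0.785 is 45 degrees. Gravity and a spring always pull it shut (2 to 3 N at the grip)
- lid_grip (a point): Centre of the black grip, a round bar 16 mm thick, 30 mm long along the dryer's y, on a tongue 14 mm wide (y), 8 mm thick. It lies 34 mm in front of the lid's front edge, 174 mm from the hinge line and, lid shut, 80 mm above the bench. Axes turn with the lid; those of the dryer at angle 0. Pinched by its free end faces, it can turn between the fingers as the lid rises
- lid_hinge (a point): Point on the lid over its hinge line, at mid width: 4 mm above the hinge line with the lid shut (hinge line 76 mm above the bench, along the dryer's y, at the rear wall). The lid is a 140 x 170 x 8 mm grey frame with a clear pane
- start (a joint): Travel of the green start button in m: 0 up, 0.006 fully down; a spring returns it (1.5 N to begin to move, 5 N fully down)
- start_top (a point): Centre of the top of the green start button, 28 mm across, on a fixed grey pod 66 x 66 x 75 mm with a black collar 44 mm across; its top is 97 mm above the bench and 10 mm above the collar, and it is pressed straight down. Either button may stand to the left or to the right
- stop (a joint): Travel of the red stop button in m, 0 up, 0.006 fully down; must not be pressed
- stop_top (a point): Centre of the top of the red stop button, otherwise like the green one
- petri: Small covered dish, 64 mm across, 17 mm high, bystander; origin at the centre of its underside
- tape: Roll of tan tape lying flat, 98 mm across, 25 mm high, bystander; origin at the centre of its underside
- dispenser: Green flat blade dispenser, 22 x 90 x 17 mm, bystander; origin at the centre of its underside
- forceps: Steel forceps lying flat, 13 x 126 x 8 mm, bystander; origin at the centre of its underside
- case: White flat case, 24 x 66 x 15 mm, bystander; origin at the centre of its underside
There are look-alikes about, which are no part of the job. Leave any yellow look-alike of the part that bears start alone.

How it is judged:
On the way, in this order (a step that is already met when the one before it is completed fails the run):
1. the green start button is fully down (value of joint start above 0.0052 m and value of joint lid below 0.05 rad), for 0.05 s.
2. the green button has sprung up again (value of joint start below 0.001 m), for 0.05 s.
3. the lid stands at 45 degrees, held by the fingers (value of joint lid between 0.663 and 0.907 rad and contact force between the fingers and lid above 0.5 N), for 0.3 s.
At the end, for the whole second after the job is handed in: The lid is 45 degrees open, within 7 degrees, still (under 0.1 rad/s), and carried by the fingers (contact over 0.5 N); both buttons are up; each bystander stands within 20 mm of where it was (all of step 3 and velocity of joint lid between -0.1 and 0.1 rad/s and value of joint each of start, stop below 0.001 m and distance of each of petri, tape, dispenser, forceps, case from where it was at the start of the episode below 0.02 m); the arm keeps its last pose, push and grip.
It fails at once if the red stop button was pressed (value of joint stop above 0.002 m).
It fails at once if a bystander was pushed away or tipped over (distance of any of petri, tape, dispenser, forceps, case from where it was at the start of the episode above 0.03 m or angle between any of petri, tape, dispenser, forceps, case's own z axis and vertical above 0.5 rad).
It also fails if it takes over 48 s, if anything falls off the work surface, if the arm or the gripper's body presses on something with over 40 N, if the wrist force passes 120 N, or if a joint passes its speed limit or range.

ROBOT

A 6-joint arm with a two-finger parallel gripper is mounted at the origin on a cart in front of the work surface, level with it; the furniture and walls round the work are solid. World frame = base frame: x ahead of the robot, y to its left, z up, the work surface at z = 0. Lengths are in m, angles in rad, forces in N, time in s.
With the tool pointing down it reaches from about 0.275 to 0.975 m from the base axis. Payload 8.4 kg.
Tool frame: the origin (TCP) lies at the very end of the fingers, on their centre line; the grasp point (between the pads) lies 19 mm behind it (tcp_to_grasp is the distance from the TCP to the grasp point, in m); z points along the fingers, y is the line along which they close (so a half turn about z gives the same grasp; the last joint's range is limited). The gripper opens to 92 mm and grips with 3 to 60 N. Pads are 20 mm wide; open, the fingers measure 128 mm over their backs; the gripper's body (75 mm by 189 mm) begins 69 mm behind the grasp point.
Start: joints at [-1.247, 0.353, 1.633, -0, 1.155, -0.002], TCP at [0.2, -0.592, 0.215] pointing down, gripper open.
Joint ranges: [-2.63, 2.63], [-0.92, 2.1], [0.06, 2.66], [-1.3, 4.44], [0, 2.69], [-3.02, 3.02]. Speed limits (rad/s): [2.22, 2.22, 2.79, 3.14, 3.14, 3.14].

INTERFACE

Orientations are given as a unit quaternion [x, y, z, w].
In Python, from cell import * gives the robot as it stands.
- The arm moves only by the shell command python3 -m creep 'ROWS' [FORCE]. ROWS is JSON, a list of rows, each a list of 5 numbers: the gripper command: -1 is fully open, 1 is shut, values between are in proportion, then the shift along the tool's x, y, z in m, then the turn about the tool's z in rad. In form: [[hand, tx, ty, tz, turn], ...]. A call has 1 to 8 rows; each row shifts and turns the commanded pose from where the row before left it, along the tool's axes as they then stand; what a row does not reach is not made up. A row lasts 1/8 s, in which the tool goes at most 62.5 mm and 10.7 degrees, less where a joint would pass 70% of its speed; a pose out of reach is approached as far as the arm can. A call is refused whole if a number of a shift passes 0.0625 or a number of a turn 0.188, either way. A call with a gripper value outside its range is refused whole. The fingers move at their own pace and stop on an object; FORCE is the grip in N (left out, the last holds). Time passes only in rows, so rows that do not move let the fingers close. It gives the time, the measured TCP pose, the force, the opening and the grip force at its end, in the units of the state.
- get_state(): the state, without advancing time (a new reading comes with each control period).
- snapshot(name): name is "scene" or "top" or "wrist"; returns (picture, depth): 420x560x3 uint8, red, green, blue; 420x560 float32, m along the optical axis (not along the pixel's ray), 0 where there is no reading.
- calibration(name): a dict with "camera_matrix" (3x3 intrinsics, pixels), "view" (4x4, takes a point from world to camera coordinates). Camera axes: x right, y down, z forward; pixel columns grow to the right and rows downward; lengths in m; the calibration is good to about 2 mm. A picture is of the moment at which its call begins: read the wrist's pose just before it. calibration takes no time and is no camera call; for the wrist camera it gives the pose at the moment of the call.
- sign_off(): hands the job in; it is judged then, once.
The state is a dict: "time": time; "joint_positions": joint angles; "joint_velocities": joint speeds; "effort": joint torques, N m; "tool_pos": TCP position; "tool_rot": TCP orientation; "ft_force": force on the tool from outside, world axes, zero at the start; "wrist_torque": the same for the moment, N m; "finger_gap": finger opening in m; "finger_force": force on a finger pad.
Only numpy, scipy, OpenCV 4.12 (cv2) and the standard library are available. Lean on these libraries where they do the work, as an engineer would, in place of code of your own. Each camera call takes 0.05 s, during which the arm holds its last target. There are 200 camera calls.

## Working session

There is one attempt and no reset: what is moved stays moved. The work goes in short steps, Python scripts to look and compute and a shell command to move; the robot and the scene stay as the last step left them, time stands still between calls to the robot, and variables do not carry over. Pictures are saved under pics/ and viewed, at most 10 in all, crops included, and the job is handed in when it is done.

```bash
mkdir -p pics
cat > h.py <<'E'
from cell import *
import numpy as np, cv2
def save(n,f):
    c=calibration(n); p,d=snapshot(n); cv2.imwrite(f'pics/{f}.png',p[:,:,::-1]); np.savez(f'pics/{f}.npz',p=p,d=d,K=c['camera_matrix'],V=c['view']); return p,d
def load(f):
    z=np.load(f'pics/{f}.npz'); return z['p'],z['d'],z['K'],z['V']
def plane(K,V,u,v,z):
    R,t=V[:3,:3],V[:3,3]; o=-R.T@t; r=R.T@np.linalg.inv(K)@[u,v,1]; return o+r*(z-o[2])/r[2]
def cloud(d,K,V):
    v,u=np.mgrid[:d.shape[0],:d.shape[1]]; P=np.stack([(u-K[0,2])/K[0,0]*d,(v-K[1,2])/K[1,1]*d,d],-1)
    return (P-V[:3,3])@V[:3,:3]
E
python3 - <<'E'
from h import *
for n in('scene','top'): save(n,n)
s=get_state(); print(s['tool_pos'],s['tool_rot'],s['time'],s['finger_gap'],s['ft_force'])
E
```

```text
[ 0.19990694 -0.59173822  0.21394881] [ 9.86759770e-01  1.62187553e-01 -9.68064444e-05 -5.86810647e-04] 0.1 0.09219461735750445 [-0.65275506 -0.23168674  0.16192796]
```

View pics/top.png

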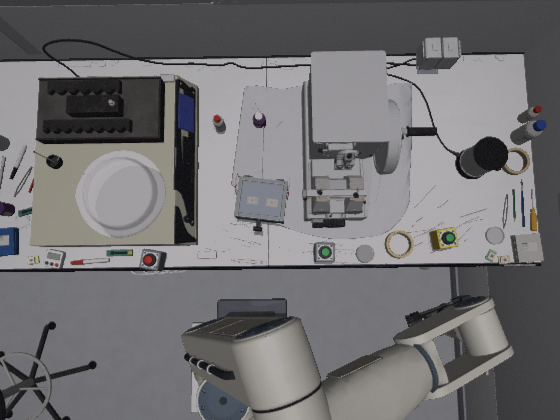

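View pics/scene.png

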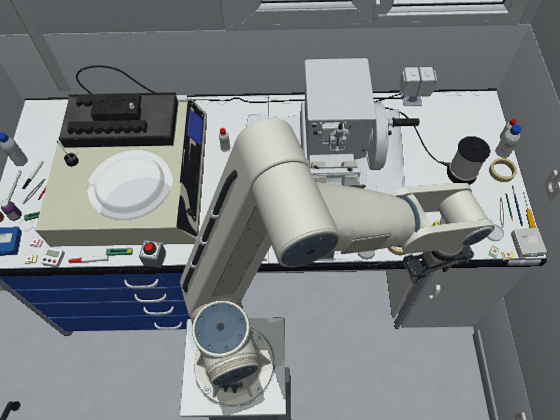

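Top view: the dryer is at about (261,200), with its grip at (258,228). The real green button on its grey pod is at (325,252), the red one is at (150,260), and the yellow look-alike is at (443,238). In the scene view the arm hides the dryer.

Run:
```python
from h import *
p,d,K,V=load('top'); hsv=cv2.cvtColor(p,cv2.COLOR_RGB2HSV); C=cloud(d,K,V)
def box(x0,y0,x1,y1):
    m=np.zeros(d.shape,bool); m[y0:y1,x0:x1]=1; return m
g=box(310,238,340,266)&(hsv[...,0]>40)&(hsv[...,0]<85)&(hsv[...,1]>110)
v,u=np.nonzero(g); print('green',u.mean(),v.mean(),len(u),plane(K,V,u.mean(),v.mean(),.097),np.median(C[g],0))
# pod outline
k=box(248,217,270,240)&(p.max(2)<70); v,u=np.nonzero(k); print('grip px',u.min(),u.max(),v.min(),v.max(),len(u))
for vv in range(v.min(),v.max()+1): print(vv,u[v==vv].min(),u[v==vv].max(),(v==vv).sum(),end='; ')
lo=v>=v.max()-5
print('\ngrip',plane(K,V,u[lo].mean(),v[lo].mean(),.086),np.median(C[k],0))
b=box(228,170,296,232)&(C[...,2]>.07)&(C[...,2]<.1); r=cv2.minAreaRect(np.argwhere(b)[:,::-1].astype(np.float32)); print('lid rect',r)
for q in cv2.boxPoints(r): print(plane(K,V,*q,.084))
print('pos of red',plane(K,V,149,259,.097))
for n,(a,c) in dict(micro=(335,80),microfront=(325,222),case=(207,255),petri=(365,253)).items(): print(n,C[c,a])
cv2.imwrite('pics/c.png',cv2.resize(p[170:280,200:380,::-1],None,fx=4,fy=4,interpolation=cv2.INTER_CUBIC))
```

```text
green 325.0612244897959 251.69387755102042 49 [ 0.38796388 -0.30481134  0.097     ] [ 0.38699235 -0.30430159  0.09834503]
grip px 248 269 218 231 104
218 248 255 8; 219 248 263 16; 220 255 268 14; 221 256 269 13; 222 256 268 6; 223 257 260 4; 224 257 259 3; 225 257 259 3; 226 256 259 4; 227 254 260 7; 228 254 261 8; 229 254 261 8; 230 254 261 8; 231 260 261 2; 
grip [ 0.46960816 -0.07996429  0.086     ] [ 0.49447301 -0.0815701   0.08304109]
lid rect ((259.9249267578125, 203.63821411132812), (52.69540023803711, 54.3311767578125), 6.709836483001709)
[0.47393249 0.01149424 0.084     ]
[ 0.65957721 -0.01029519  0.084     ]
[ 0.6355819  -0.18978788  0.084     ]
[ 0.4507068  -0.16538683  0.084     ]
pos of red [0.37145217 0.28180951 0.097     ]
micro [ 0.88029294 -0.32219982  0.3405707 ]
microfront [ 0.48374024 -0.30331335  0.13475398]
case [0.38391709 0.1018765  0.0170039 ]
petri [ 0.38359281 -0.45257114  0.01817224]
```

View pics/c.png

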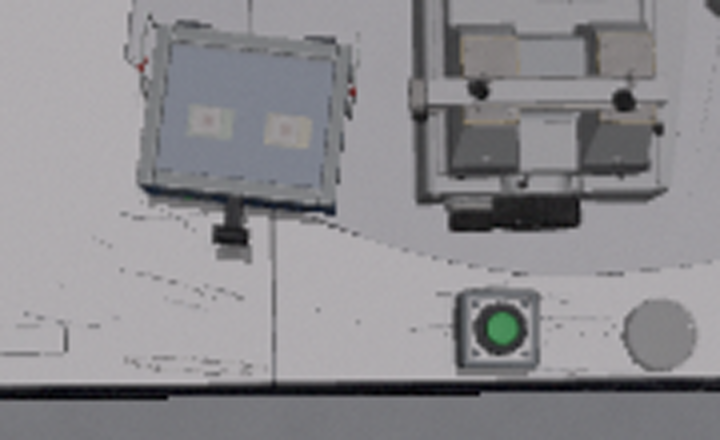

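```bash
python3 -m creep '[[-1,0,0,0,0.152],[-1,0,0,0,0.152],[-1,0,0,0,0.152],[-1,0.025,-0.05,0,0],[-1,0.025,-0.05,0,0],[-1,0.025,-0.05,0,0],[-1,0.025,-0.05,0,0],[-1,0.025,-0.05,0,0]]'
python3 -m creep '[[1,0.02,-0.05,0,0],[1,0,0,0,0],[1,0,0,0,0]]'
python3 - <<'E'
from h import *
print(get_state()); p,d=save('wrist','w1')
E
```

```text
time: 1.1
tool_pos: [0.3571, -0.3588, 0.2144]
tool_rot: [0.998, -0.065, -0.0, -0.0]
ft_force: [0.3, -0.5, -0.6]
finger_gap: 0.0921
finger_force: 0.0
time: 1.48
tool_pos: [0.3827, -0.3137, 0.2145]
tool_rot: [0.998, -0.065, -0.0, 0.0]
ft_force: [0.0, -0.3, -0.0]
finger_gap: 0.0641
finger_force: 0.0
{'time': 1.475, 'joint_positions': array([-6.89332115e-01,  1.49384304e-01,  1.90555744e+00, -4.62371780e-04,
        1.08669771e+00,  1.01088683e+00]), 'joint_velocities': array([-0.02737692,  0.00340887, -0.00697201, -0.0022999 ,  0.00135956,
       -0.00170488]), 'effort': array([ 1.37502026e+00, -4.35354817e+01, -3.18144500e+01,  1.39859221e-01,
       -2.19288975e-02,  4.61066316e-02]), 'tool_pos': array([ 0.38268003, -0.31365697,  0.21452527]), 'tool_rot': array([ 9.97913885e-01, -6.45587790e-02, -1.38640420e-04,  1.52299948e-04]), 'ft_force': array([ 0.0481297 , -0.25289115, -0.02272725]), 'wrist_torque': array([0.01453239, 0.02556784, 0.0339339 ]), 'finger_force': 0.0, 'finger_gap': 0.06413399520581534}
```

View pics/w1.png

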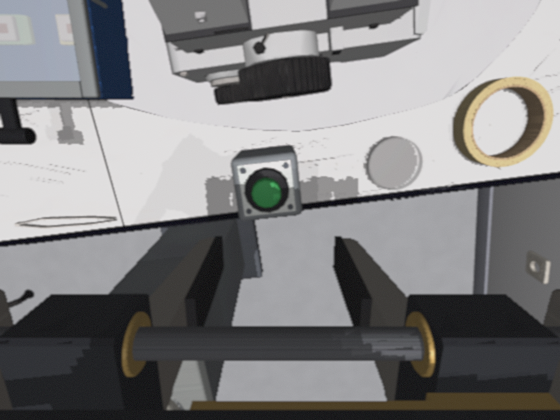

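The wrist view shows the green button at about (266,188) on its grey pod, with the forceps at (65,220) and the dryer's grip at the left (15,130).

```bash
cat > tl.py <<'E'
from h import *
def delta(w):
    s=get_state(); from scipy.spatial.transform import Rotation as R
    return np.round(R.from_quat(s['tool_rot']).inv().apply(np.array(w)-s['tool_pos']),4)
E
python3 - <<'E'
from tl import *
p,d,K,V=load('w1'); hsv=cv2.cvtColor(p,cv2.COLOR_RGB2HSV); C=cloud(d,K,V)
g=np.zeros(d.shape,bool); g[150:225,230:300]=1; g&=(hsv[...,0]>40)&(hsv[...,0]<85)&(hsv[...,1]>110)
t=g&(C[...,2]>.094); v,u=np.nonzero(t); print(len(u),g.sum(),np.median(C[t],0),plane(K,V,(u.min()+u.max())/2,(v.min()+v.max())/2,.097))
b=plane(K,V,(u.min()+u.max())/2,(v.min()+v.max())/2,.097); print(delta(b))
E
```

```text
626 696 [ 0.3868062  -0.30276434  0.09609906] [ 0.38670809 -0.30229386  0.097     ]
[ 0.0027 -0.0123  0.1175]
```

```bash
python3 -m creep '[[1,0.0025,-0.012,0,0],[1,0,0,0.04,0],[1,0,0,0.04,0],[1,0,0,0.025,0],[1,0,0,0,0],[1,0,0,0,0]]'
python3 -m creep '[[1,0,0,0.008,0],[1,0,0,0.004,0],[1,0,0,0.003,0],[1,0,0,0.003,0],[1,0,0,0,0]]'
```

```text
time: 2.28
tool_pos: [0.3871, -0.3025, 0.1104]
tool_rot: [0.998, -0.065, 0.0, 0.0]
ft_force: [-0.3, -0.9, -0.3]
finger_gap: 0.0006
finger_force: 0.0
time: 2.9
tool_pos: [0.387, -0.3021, 0.0917]
tool_rot: [0.998, -0.065, 0.0, 0.0]
ft_force: [-0.9, 1.1, 4.6]
finger_gap: 0.0003
finger_force: 2.3
```

```bash
python3 -m creep '[[1,0,0,0.001,0],[1,0,0,0.001,0],[1,0,0,0,0],[1,0,0,0,0]]'
```

```text
time: 3.4
tool_pos: [0.3871, -0.3021, 0.0911]
tool_rot: [0.998, -0.065, 0.0, 0.0]
ft_force: [-5.1, 4.3, 23.3]
finger_gap: 0.0002
finger_force: 11.4
```

```bash
python3 -m creep '[[1,0,0,-0.03,0],[1,0,0,-0.045,0],[1,0,0,-0.045,0],[-1,0.007,-0.045,0,0],[-1,0.007,-0.045,0,0],[-1,0.007,-0.045,0,0],[-1,0.007,-0.045,0,0],[-1,0.006,-0.043,0,0]]'
python3 -m creep '[[-1,0,0,0,0],[-1,0,0,0,0]]'
python3 - <<'E'
from h import *
p,d=save('wrist','w2')
E
```

```text
time: 4.4
tool_pos: [0.4495, -0.0836, 0.2094]
tool_rot: [0.998, -0.065, -0.0, -0.0]
ft_force: [0.4, 0.2, -0.3]
finger_gap: 0.0481
finger_force: 0.0
time: 4.65
tool_pos: [0.4492, -0.0854, 0.2094]
tool_rot: [0.998, -0.065, -0.0, 0.0]
ft_force: [0.5, -1.4, -0.4]
finger_gap: 0.0686
finger_force: 0.0
```

View pics/w2.png

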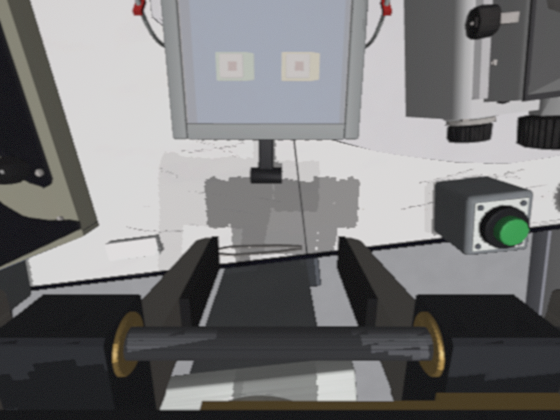

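The wrist view shows the lid square with the image. The black grip bar is at about (266,176) on its tongue, with the forceps at (260,248) and the green button up again.

Run:
```python
from tl import *
p,d,K,V=load('w2'); C=cloud(d,K,V)
g=np.zeros(d.shape,bool); g[163:190,240:292]=1; g&=p.max(2)<70
v,u=np.nonzero(g)
cols=[ (x,(u==x).sum()) for x in sorted(set(u))]; print(cols[:3],cols[-3:],v.min(),v.max())
row=v>=172
P=C[g]; P=P[P[:,2]>.06]; print(len(P),P.min(0),P.max(0))
um=(u[row].min()+u[row].max())/2
top=P[P[:,2]>.084]; print(top.mean(0))
# ray at upper front tangent -> plane at 0.080 (bar centre) for bar's pixel mid
vs=v[(u<um-10)|(u>um+10)]; print(um,vs.min(),vs.max()); w=plane(K,V,um,vs.min()*.5+vs.max()*.5,.08); print(w,delta(w))
# lid front edge angle: grey/white via depth
m=(C[...,2]>.075)&(C[...,2]<.095); m[:, :170]=0; m[:,362:]=0
xs=np.arange(185,245,4).tolist()+np.arange(290,350,4).tolist()
E_=np.array([C[np.nonzero(m[:150,x])[0].max(),x] for x in xs]); f=np.polyfit(E_[:,1],E_[:,0],1); print('edge angle',np.degrees(np.arctan(f[0])), 'edge x at grip',np.polyval(f,w[1]))
```

```text
[(np.int64(251), np.int64(13)), (np.int64(252), np.int64(15)), (np.int64(253), np.int64(15))] [(np.int64(279), np.int64(15)), (np.int64(280), np.int64(15)), (np.int64(281), np.int64(2))] 163 182
522 [ 0.460374   -0.09062254  0.07809197] [ 0.48054632 -0.06187808  0.08839427]
[ 0.468196   -0.07661065  0.08597585]
266.0 168 182
[ 0.46797448 -0.07658904  0.08      ] [ 0.0175 -0.0116  0.1294]
edge angle 7.856289941456397 edge x at grip 0.5025175002654356
```

```bash
python3 -m creep '[[-1,0.0175,-0.0115,0,0],[-1,0,0,0.05,0],[-1,0,0,0.05,0],[-1,0,0,0.04,0],[-1,0,0,0.008,0],[-1,0,0,0,0]]'
python3 -m creep '[[1,0,0,0,0],[1,0,0,0,0],[1,0,0,0,0],[1,0,0,0,0],[1,0,0,0,0],[1,0,0,0,0],[1,0,0,0,0]]' 25
```

```text
time: 5.45
tool_pos: [0.469, -0.0763, 0.0618]
tool_rot: [0.998, -0.065, -0.0, -0.0]
ft_force: [-0.0, -0.2, 0.9]
finger_gap: 0.0917
finger_force: 0.0
time: 6.32
tool_pos: [0.4683, -0.0763, 0.0615]
tool_rot: [0.998, -0.065, -0.0, 0.0]
ft_force: [-0.6, -2.0, 0.1]
finger_gap: 0.0296
finger_force: 25.0
```

```bash
python3 -m creep '[[1,0.0004,0,-0.0085,0],[1,0.0008,0,-0.0085,0],[1,0.0012,0,-0.0085,0],[1,0.0017,0,-0.0084,0],[1,0.0021,0,-0.0083,0],[1,0.0025,0,-0.0081,0],[1,0,0,0,0]]'
```

```text
time: 7.2
tool_pos: [0.4769, -0.0774, 0.1126]
tool_rot: [0.998, -0.065, -0.0, 0.0]
ft_force: [-0.7, -5.6, -3.0]
finger_gap: 0.0297
finger_force: 25.0
```

Run:
```python
from h import *
p,d=save('wrist','w3')
```

```text
(no output)
```

View pics/w3.png

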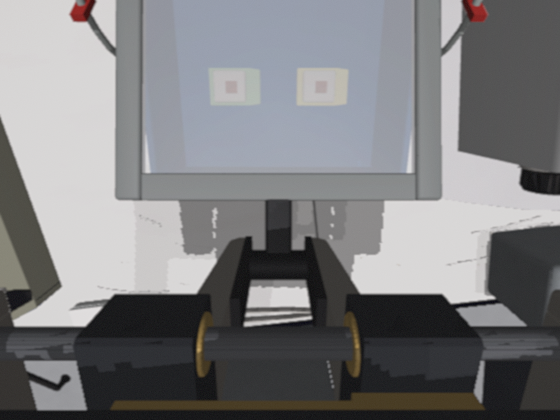

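The picture shows the grip bar at (278,263) pinched between the fingers and the lid lifting with it, its front edge at row 187. I'll continue along the arc.

```bash
python3 -m creep '[[1,0.0029,0,-0.0081,0],[1,0.0032,0,-0.0079,0],[1,0.0036,0,-0.0077,0],[1,0.004,0,-0.0075,0],[1,0.0044,0,-0.0073,0]]'
python3 -m creep '[[1,0.0047,0,-0.0072,0],[1,0.005,0,-0.0069,0],[1,0.0055,0,-0.0066,0],[1,0.0057,0,-0.0064,0],[1,0.0061,0,-0.006,0],[1,0,0,0,0],[1,0,0,0,0],[1,0,0,0,0]]'
python3 - <<'E'
from h import *
p,d=save('wrist','w4'); p,d,K,V=load('w4'); C=cloud(d,K,V)
s=get_state(); ax=np.array([.991,-.135]); g0=np.array([.468,-.0766])
h=g0+.174*ax
# lid frame points: grey pixels, fit plane slope along dryer x
a=(C[...,:2]-g0)@ax; b=(C[...,:2]-g0)@np.array([.135,.991])
m=(d>0)&(a>.08)&(a<.16)&(abs(b)>.07)&(abs(b)<.083)&(C[...,2]>.09)
print(m.sum()); f=np.polyfit(a[m],C[...,2][m],1); print('lid deg from plane',np.degrees(-np.arctan(f[0])))
t=s['tool_pos']; print('from tcp',np.degrees(np.arctan2(t[2]+.019-.076,.174-(t[:2]-g0)@ax)), t, s['finger_force'])
E
```

```text
time: 7.88
tool_pos: [0.4946, -0.0797, 0.1507]
tool_rot: [0.998, -0.065, -0.001, 0.0]
ft_force: [-0.7, -5.2, -4.2]
finger_gap: 0.0298
finger_force: 25.0
time: 8.88
tool_pos: [0.5208, -0.0832, 0.1835]
tool_rot: [0.998, -0.065, -0.001, 0.0]
ft_force: [-2.7, -4.4, -2.8]
finger_gap: 0.0299
finger_force: 25.0
5830
lid deg from plane 47.61828726642084
from tcp 46.32721980821093 [ 0.52084572 -0.08313856  0.18347495] 24.999544322490692
```

View pics/w4.png

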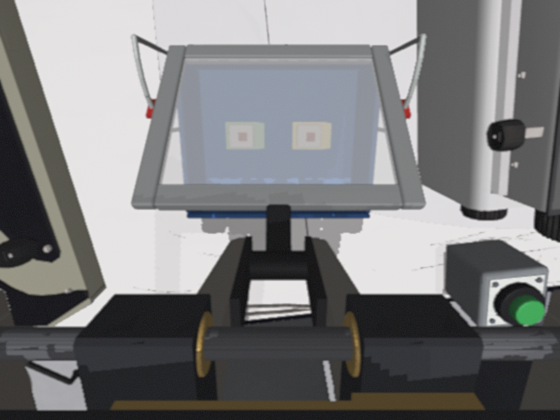

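The grip bar is still pinched at (278,263) and the lid stands near its red ticks at rows 108-112. The two estimates are 45 and 47.6 degrees, so I'll lower it by about 1 degree to centre between them, let it settle, and hand in.

```bash
python3 -m creep '[[1,-0.001,0,0.001,0],[1,-0.001,0,0.001,0],[1,0,0,0,0],[1,0,0,0,0],[1,0,0,0,0],[1,0,0,0,0],[1,0,0,0,0],[1,0,0,0,0]]' && python3 -c "
from cell import *
print(sign_off())"
```

```text
time: 9.93
tool_pos: [0.5191, -0.0829, 0.1817]
tool_rot: [0.998, -0.065, -0.001, 0.0]
ft_force: [-3.1, -4.1, -1.3]
finger_gap: 0.0295
finger_force: 25.0
the job is handed in; nothing more can be done
None
```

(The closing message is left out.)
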